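# Push a lens carton down the reader's guide lane

### The job

Push the green-banded lens carton down the lane between the two blue guide rails until its front end is flush against the white reader head at the end of the lane, then leave it there. Square it up in front of the lane first if you need to; use only fingertips to push it gently along the deck, without pinching, lifting or tipping it. Neither the carton nor the robot may touch a blue rail, and everything else on the desk stays where it is.

Things in the scene. Friction and masses are not known exactly. Their poses are not given: they have to be found in the camera images.
- station: fixed grey deck plate, 170 mm (its x) by 440 mm (its y), top 8 mm above the table; origin: centre of its underside, on the table; z up. The lane is centred on x = 0 and runs along +y, roughly to the robot's left: open deck at y = -220 to -20 mm, rails at y = -20 to +160 mm, then the reader head to y = +220 mm
- lane_mouth (a point): point on the deck's top face, midway between the rails' open ends; axes as the station's
- lane_end (a point): point on the deck's top face at the foot of the flat front of the white reader head (the stop: fixed, 120 mm wide in x, top 83 mm above the table), midway between the rails, 180 mm along station +y from lane_mouth; axes as the station's
- near_rail: blue guide rail on the robot's side of the lane, 10 mm wide, 180 mm long, standing 14 mm above the deck (top 22 mm above the table); origin at the centre of its underside, at station x = -42 mm, y = +70 mm; inner face at station x = -37 mm. Fixed
- far_rail: blue guide rail on the far side of the lane, same size, origin at station x = +42 mm, y = +70 mm; inner face at station x = +37 mm (the lane is 74 mm wide). Fixed
- carton: loose white carton, green band near its front (+y) end: 56 mm wide (x), 100 mm long (y), 45 mm tall, 0.13 to 0.25 kg; origin: centre of its underside. Starts on the open deck wholly short of the rails, up to 22 mm off the lane's centre line and 0.25 rad askew. Slides with friction, stays where left. Home: origin 50 mm short of lane_end
- drops: bystander: small white eye-drop bottle, 26 mm across, 60 mm tall, standing on the table just past the far side of the deck; origin at the centre of its underside
- lens_case: bystander: flat contact-lens case with one blue and one white cap, 31 x 67 x 18 mm tall, on the table just off the near side of the deck; origin at the centre of its underside
- stock_carton: bystander: another carton of the same size with an orange band, not part of the job, lying to the left on the table; origin at the centre of its underside
- solution: bystander: white bottle of lens solution with a blue cap, 56 mm across, 150 mm tall, far left; origin at the centre of its underside
- mouse: bystander: black computer mouse, 105 x 62 x 31 mm tall, to the right of the station; origin at the centre of its underside
- pen: bystander: green pen, 150 mm long, 9 mm thick, lying on the table at the near left; origin at the centre of its underside
- cup: bystander: white ceramic mug, 76 mm across, 85 mm tall, near right; origin at the centre of its underside
Things that resemble listed ones, but are neither listed nor needed, are in the scene too. What is shaped like the carton but purple is not meant.

How it is judged:
By the outcome, as a careful person would: the job done as asked, in the order asked, and still so for the second after the job is handed in, with the robot touching nothing.
It also fails if it takes over 72 s, if anything falls off the work surface, if the arm or the gripper's body presses on something with over 40 N, if the wrist force passes 120 N, or if a joint passes its speed limit or range.

### The arm

A 6-joint arm with a two-finger parallel gripper is mounted at the origin on the work surface. World frame = base frame: x ahead of the robot, y to its left, z up, the work surface at z = 0. Lengths are in m, angles in rad, forces in N, time in s.
With the tool pointing down it reaches from about 0.375 to 0.9 m from the base axis. Payload 3.1 kg.
Tool frame: the origin (TCP) lies on the centre line of the jaws, within the pads' length; the fingertips stand 17 mm ahead of it and the grasp point (between the pads) lies 2 mm behind it; y points along the fingers, z is the direction in which the jaws open and shut, and the axes are right-handed (so a half turn about y gives the same grasp; the last joint's range is limited). The gripper opens to 85 mm and grips with 20 to 120 N. Pads are 22 mm wide; open, the fingers measure 114 mm over their backs; the gripper's body (76 mm by 85 mm) begins 54 mm behind the grasp point. The pads swing forward as they close: fully open they stand 13 mm farther back than shut.
Start: joints at [-1.482, 0.527, 1.433, -0, 1.181, -0.178], TCP at [0.165, -0.603, 0.248] pointing down, gripper open.
Joint ranges: [-3.08, 3.08], [-0.75, 2.2], [0.22, 2.44], [-1.43, 4.57], [0, 2.65], [-2.85, 2.85]. Speed limits (rad/s): [2.79, 2.79, 3.14, 3.14, 3.14, 3.14].

### API

Orientations are given as a unit quaternion [x, y, z, w].
In Python, from station import manip gives the robot as it stands.
- The arm moves only by the shell command python3 -m handwheel 'ROWS' [FORCE]. ROWS is JSON, one flat list of numbers, 7 for each row, row after row: the shift along the tool's x, y, z in cm, then the turn, a rotation vector about the tool's x, y, z in rad, then the finger opening in cm, from 0 to 8.54. A call has 1 to 10 rows; each row is the pose to reach, as a shift and turn from the pose commanded when the call began, along the tool's axes at that moment; what a row does not reach only later rows make up. A row lasts 1/12 s, in which the tool goes at most 41.7 mm and 7.16 degrees, less where a joint would pass 70% of its speed; a pose out of reach is approached as far as the arm can. A call with a gripper value outside its range is refused whole. The fingers move at their own pace and stop on an object; FORCE is the grip in N (left out, the last holds). Time passes only in rows, so rows that repeat a pose let the fingers close. It gives the time, the measured TCP pose, the force and the opening at its end, in the units of the state.
- manip.sense(): the state, without advancing time (a new reading comes with each control period).
- manip.snapshot(name): name is "scene" or "top" or "wrist"; returns a dict with "frame" (420x560x3 uint8, red, green, blue), "depth" (420x560 float32, m along the optical axis (not along the pixel's ray), 0 where there is no reading), "camera_matrix" (3x3 intrinsics, pixels), "k1" (the pictures are not rectified: a ray, as slopes to the right and down, at radius r is drawn at 1 + k1 r^2 times it, then the intrinsics apply), "rvec" (rotation vector, rad) and "tvec" (3), from world to camera coordinates, as OpenCV has them. Camera axes: x right, y down, z forward; pixel columns grow to the right and rows downward; lengths in m; the calibration is good to about 2 mm. A picture is of the moment at which its call begins.
- manip.sign_off(): hands the job in, once; it reports no verdict.
The state is a dict: "t": time; "q": joint angles; "qd": joint speeds; "tau": joint torques, N m; "tcp_pos": TCP position; "tool_rot": TCP orientation; "force": force on the tool from outside, world axes, zero at the start; "ft_torque": the same for the moment, N m; "finger_gap": opening from 0.0 (shut) to 1.0 (fully open).
Only numpy, scipy, OpenCV 4.12 (cv2) and the standard library are available. Lean on these libraries where they do the work, as an engineer would, in place of code of your own. Each camera call takes 0.05 s, during which the arm holds its last target.

## Working session

There is one attempt and no reset: what is moved stays moved. The work goes in short steps, Python scripts to look and compute and a shell command to move; the robot and the scene stay as the last step left them, time stands still between calls to the robot, and variables do not carry over. Pictures are saved under pics/ and viewed, and the job is handed in when it is done.

```bash
mkdir -p pics; ls; python3 - <<'E'
from station import manip
import cv2,numpy as np
s=manip.sense(); print({k:np.round(v,3).tolist() for k,v in s.items()})
for n in ["scene","top","wrist"]:
    d=manip.snapshot(n); cv2.imwrite(f"pics/{n}0.png",d["frame"][:,:,::-1])
    print(n,d["camera_matrix"].tolist(),d["k1"],d["rvec"],d["tvec"])
E
```

```text
pics
{'t': 0.0, 'q': [-1.481, 0.528, 1.434, 0.0, 1.181, -0.179], 'qd': [-0.0, -0.001, 0.001, -0.0, -0.001, 0.001], 'tau': [-0.001, -44.235, -17.802, -0.0, 0.008, -0.0], 'tcp_pos': [0.165, -0.602, 0.247], 'tool_rot': [-0.094, 0.702, -0.7, 0.094], 'force': [0.647, -0.036, 0.173], 'ft_torque': [-0.022, 0.004, 0.012], 'finger_gap': 1.0}
scene [[543.5496998922745, 0.0, 279.4547579726741], [0.0, 543.5496998922745, 219.99441796723968], [0.0, 0.0, 1.0]] -0.036687636012222635 [ 1.41977555  2.27552787 -0.79415101] [ 0.23668735 -0.32935486  1.70362706]
top [[435.83323569169534, 0.0, 278.746641819774], [0.0, 435.83323569169534, 215.91008436986309], [0.0, 0.0, 1.0]] 0.01709269516824595 [ 2.12734814 -2.11069256  0.17198167] [-0.02895577  0.50650593  1.42267485]
wrist [[357.66960685551527, 0.0, 276.4384383110669], [0.0, 357.66960685551527, 214.38530014303046], [0.0, 0.0, 1.0]] 0.01887921784906796 [-2.32352186  1.77143064  0.23920058] [-0.62328877 -0.03346937  0.3783669 ]
```

View pics/top0.png

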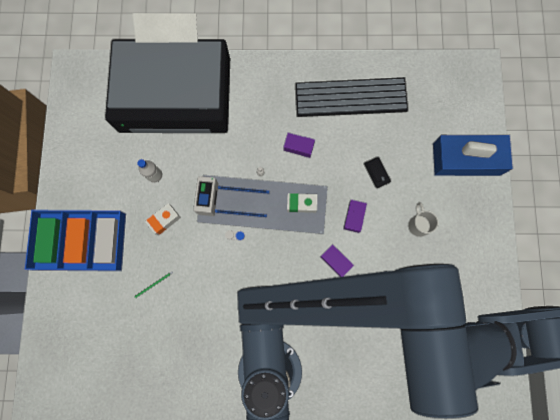

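View pics/scene0.png

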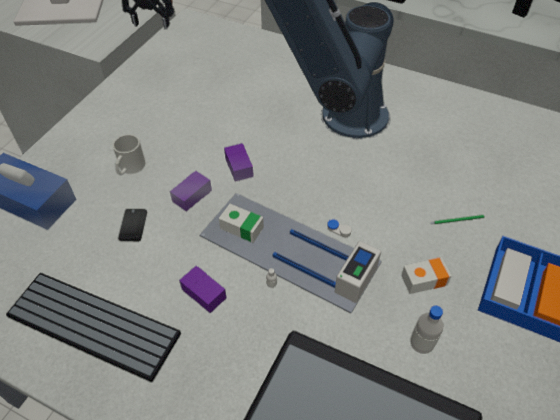

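View pics/wrist0.png

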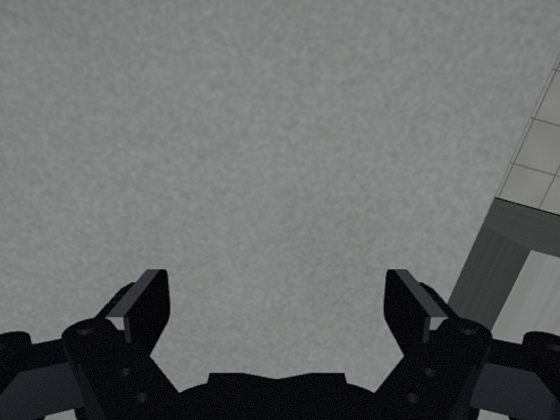

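```bash
cat > h.py <<'E'
from station import manip
import cv2,numpy as np
from scipy.spatial.transform import Rotation as R
def D(d): return np.array([d["k1"],0,0,0,0.])
def cast(d,px,z):
    px=np.asarray(px,float).reshape(-1,1,2)
    n=cv2.undistortPoints(px,d["camera_matrix"],D(d))[:,0]
    M=R.from_rotvec(np.ravel(d["rvec"])).as_matrix(); t=np.ravel(d["tvec"])
    o=-M.T@t; r=np.c_[n,np.ones(len(n))]@M
    return o+r*((z-o[2])/r[:,2])[:,None]
def proj(d,P):
    return cv2.projectPoints(np.asarray(P,float).reshape(-1,1,3),np.ravel(d["rvec"]),np.ravel(d["tvec"]),d["camera_matrix"],D(d))[0][:,0]
def crop(d,x0,x1,y0,y1,k,name):
    cv2.imwrite(name,cv2.resize(d["frame"][y0:y1,x0:x1,::-1],None,fx=k,fy=k,interpolation=cv2.INTER_CUBIC))
E
python3 - <<'E'
from h import *
d=manip.snapshot("top"); crop(d,180,350,150,260,4,"pics/topc.png")
hsv=cv2.cvtColor(d["frame"],cv2.COLOR_RGB2HSV)
roi=np.zeros(hsv.shape[:2],bool); roi[165,180]=0; roi[160:250,185:335]=1
def comps(m,mn=12):
    n,l,s,c=cv2.connectedComponentsWithStats((m&roi).astype(np.uint8))
    return [(l==i) for i in range(1,n) if s[i,4]>=mn]
H,S,V=[hsv[...,i].astype(int) for i in range(3)]
print("blue")
for m in comps((H>100)&(H<125)&(S>110)):
    ys,xs=np.nonzero(m); r=cv2.minAreaRect(np.c_[xs,ys].astype(np.float32)); 
    P=cast(d,cv2.boxPoints(r),0.022); print(m.sum(),np.round(r[0],1),np.round(P[:,:2],4).tolist(), cast(d,r[0],.022)[0].round(4))
print("green")
for m in comps((H>45)&(H<85)&(S>100)):
    ys,xs=np.nonzero(m); c=[xs.mean(),ys.mean()]; print(m.sum(),np.round(c,1),cast(d,c,.053)[0].round(4))
print("white")
for m in comps((S<40)&(V>185),60):
    ys,xs=np.nonzero(m); r=cv2.minAreaRect(np.c_[xs,ys].astype(np.float32)); print(m.sum(),np.round(r[0],1),r[1:],)
for p in [(300,190),(300,225),(210,225),(262,250)]: print(p,hsv[p[1],p[0]],d["depth"][p[1],p[0]])
E
```

```text
blue
120 [243.  189.5] [[0.607, 0.188], [0.6156, 0.1875], [0.5995, 0.0127], [0.5909, 0.0134]] [0.6032 0.1003 0.022 ]
117 [203.3 198.9] [[0.5518, 0.2563], [0.5914, 0.2525], [0.5865, 0.2173], [0.5469, 0.2213]] [0.5691 0.2368 0.022 ]
122 [240.5 213.2] [[0.5234, 0.1953], [0.5315, 0.1949], [0.5158, 0.0187], [0.5078, 0.0193]] [0.5196 0.1069 0.022 ]
54 [239.5 235.5] [[0.4544, 0.1205], [0.4545, 0.0967], [0.4305, 0.0961], [0.4304, 0.1199]] [0.4424 0.1083 0.022 ]
green
43 [202.8 186.8] [0.6042 0.2342 0.053 ]
143 [293.5 202.4] [ 0.5518 -0.0743  0.053 ]
36 [307.9 201.6] [ 0.5549 -0.1227  0.053 ]
white
63 [224.4 171.2] ((18.8271484375, 7.648529052734375), 11.309932708740234)
204 [307. 202.] ((14.0, 18.0), 90.0)
173 [218.3 239.8] ((31.091381072998047, 16.74956512451172), 6.009006023406982)
(300, 190) [112  21 133] 1.5147783
(300, 225) [109  21 133] 1.4971503
(210, 225) [ 45   8 187] 1.5103632
(262, 250) [ 45   9 176] 1.4938858
```

View pics/topc.png

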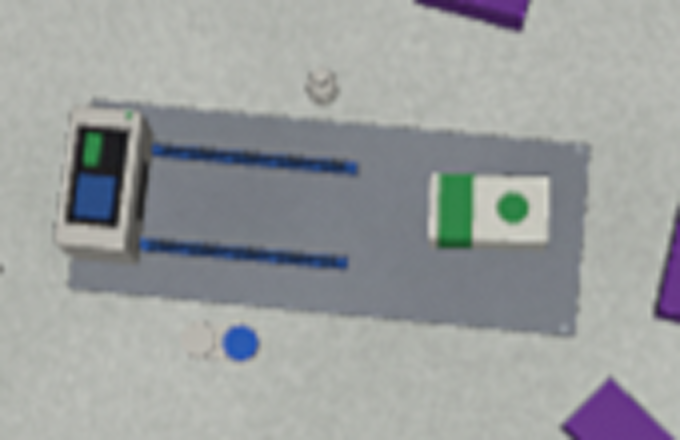

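```bash
cat >> h.py <<'E'
def ang(u): return np.arctan2(u[1],u[0])
def rect(d,m,z):
    c=max(cv2.findContours(m.astype(np.uint8),cv2.RETR_EXTERNAL,cv2.CHAIN_APPROX_NONE)[0],key=cv2.contourArea)
    P=cast(d,c.reshape(-1,2),z)[:,:2]
    r=cv2.minAreaRect((P*1000).astype(np.float32)); return r,P
E
python3 - <<'E'
from h import *
d=manip.snapshot("top")
hsv=cv2.cvtColor(d["frame"],cv2.COLOR_RGB2HSV);H,S,V=[hsv[...,i].astype(int) for i in range(3)]
roi=np.zeros(H.shape,bool); roi[180:222,280:325]=1
m=roi&(((H>45)&(H<85)&(S>90))|(V>165))
r,P=rect(d,m,.053); print("carton top rect mm",r,m.sum())
roi=np.zeros(H.shape,bool); roi[160:245,180:335]=1
m=roi&(((H>100)&(H<120)&(S>12)&(V<160)))
m=cv2.morphologyEx(m.astype(np.uint8),cv2.MORPH_CLOSE,np.ones((5,5)))
r,P=rect(d,m,.008); print("deck",r)
# other boxes purple
for mm in [((H>130)&(H<160)&(S>100))]:
    n,l,s,c=cv2.connectedComponentsWithStats(mm.astype(np.uint8))
    for i in range(1,n):
        if s[i,4]>50:
            r,P=rect(d,l==i,.045); print("purple",c[i].round(),np.round(r[0]),np.round(r[1]),r[2])
# deck yaw
st=manip.sense(); Rt=R.from_quat(st["tool_rot"]).as_matrix(); print("tool axes cols world\n",Rt.round(3))
w=manip.snapshot("wrist"); M=R.from_rotvec(np.ravel(w["rvec"])).as_matrix(); o=-M.T@np.ravel(w["tvec"])
print("wrist cam in tool",(Rt.T@(o-st["tcp_pos"])).round(4),"axes (cam z) in tool",(Rt.T@M[2]).round(3), "camx",(Rt.T@M[0]).round(3))
E
```

```text
carton top rect mm ((553.0690307617188, -101.17767333984375), (97.720458984375, 61.91558074951172), 89.66951751708984) 609
deck ((556.2852783203125, 33.87193298339844), (436.6646728515625, 167.70359802246094), 84.83203887939453)
purple [299. 145.] [759. -91.] [97. 66.] 73.58982849121094
purple [355. 216.] [ 509. -281.] [ 56. 102.] 76.03988647460938
purple [337. 261.] [ 358. -218.] [94. 56.] 44.625911712646484
tool axes cols world
 [[-0.964 -0.     0.265]
 [-0.265  0.001 -0.964]
 [-0.    -1.    -0.001]]
wrist cam in tool [-0.067  -0.1252 -0.0006] axes (cam z) in tool [ 0.263  0.965 -0.   ] camx [0. 0. 1.]
```

```bash
cat >> h.py <<'E'
SO=np.array([.5563,.0339]); SY=-.0902
def setst(o,y):
    global SO,SY; SO=np.array(o);SY=y
def st2w(x,y):
    c,s=np.cos(SY),np.sin(SY); return SO+np.array([c*x-s*y,s*x+c*y])
def w2st(p):
    c,s=np.cos(SY),np.sin(SY); d=np.asarray(p)[...,:2]-SO; return d@np.array([[c,-s],[s,c]])
def goto(xs,ys,z,zang):
    """zang: angle of tool z in station frame (rad)"""
    s=manip.sense(); Rt=R.from_quat(s["tool_rot"]).as_matrix(); a=SY+zang
    zt=np.array([np.cos(a),np.sin(a),0]); yt=np.array([0,0,-1.]); G=np.c_[np.cross(yt,zt),yt,zt]
    sh=Rt.T@(np.r_[st2w(xs,ys),z]-s["tcp_pos"])*100; rv=R.from_matrix(Rt.T@G).as_rotvec()
    print("shift cm",sh.round(2),"rot",rv.round(3))
def where():
    s=manip.sense(); Rt=R.from_quat(s["tool_rot"]).as_matrix()
    print("t",round(s["t"],2),"station xy mm",(w2st(s["tcp_pos"])*1000).round(1),"z",round(s["tcp_pos"][2]*1000,1),"zang",round(ang(Rt[:2,2])-SY,4),"tooly",Rt[:,1].round(3),"F",np.round(s["force"],1),"gap",round(s["finger_gap"],3),"q",np.round(s["q"],2))
E
python3 -c "
from h import *
where(); goto(.075,-.135,.25,np.pi/2)"
```

```text
t 0.3 station xy mm [-332. -669.] z 247.9 zang -1.2128 tooly [-0.     0.001 -1.   ] F [ 0.  -0.6  0.1] gap 1.003 q [-1.48  0.53  1.43 -0.    1.18 -0.18]
shift cm [-56.83  -0.17 -35.75] rot [ 0.000e+00 -2.784e+00 -1.000e-03]
```

The top view shows the green-banded white carton at (302,203) on the grey deck. Things it could be confused with:
- orange-banded stock carton at (162,219)
- purple boxes at (298,145), (355,215) and (337,261)
- green block in the blue tray at (46,240)
- green pen at (153,285)

I choose (302,203). The close crop confirms it: white top, green band at the reader end, on the deck short of the rails at (243,190) and (240,213), with the reader head at (205,195). Next I move to a hover beside it.

```bash
python3 -m handwheel '[-56.8,0,-35.8,0,-2.78,0,5, -56.8,0,-35.8,0,-2.78,0,5, -56.8,0,-35.8,0,-2.78,0,5, -56.8,0,-35.8,0,-2.78,0,5, -56.8,0,-35.8,0,-2.78,0,5, -56.8,0,-35.8,0,-2.78,0,5, -56.8,0,-35.8,0,-2.78,0,5, -56.8,0,-35.8,0,-2.78,0,5, -56.8,0,-35.8,0,-2.78,0,5, -56.8,0,-35.8,0,-2.78,0,5]'
python3 -c "
from h import *
where(); goto(.075,-.135,.25,np.pi/2)"
```

```text
t: 1.13
tcp_pos: [0.4476, -0.2935, 0.2485]
tool_rot: [0.488, -0.511, 0.512, -0.488]
force: [-0.2, -0.6, 1.2]
finger_gap: 0.583
t 1.13 station xy mm [ -78.7 -335.8] z 248.5 zang 0.0432 tooly [ 0. -0. -1.] F [-0.2 -0.6  1.2] gap 0.583 q [-0.79  0.41  1.66 -0.    1.08 -0.74]
shift cm [-19.4   -0.15  16.23] rot [ 0.    -1.528  0.   ]
```

```bash
python3 -m handwheel '[-19.4,0,16.2,0,-1.53,0,5, -19.4,0,16.2,0,-1.53,0,5, -19.4,0,16.2,0,-1.53,0,5, -19.4,0,16.2,0,-1.53,0,5, -19.4,0,16.2,0,-1.53,0,5, -19.4,0,16.2,0,-1.53,0,5, -19.4,0,16.2,0,-1.53,0,5, -19.4,0,16.2,0,-1.53,0,5, -19.4,0,16.2,0,-1.53,0,5, -19.4,0,16.2,0,-1.53,0,5]'
python3 -c "
from h import *
where(); goto(.075,-.135,.25,np.pi/2)"
```

```text
t: 1.97
tcp_pos: [0.6188, -0.1093, 0.2481]
tool_rot: [0.695, -0.129, 0.129, -0.695]
force: [-0.0, -0.4, 0.4]
finger_gap: 0.59
t 1.97 station xy mm [  75.1 -137. ] z 248.1 zang 1.2947 tooly [-0.  0. -1.] F [-0.  -0.4  0.4] gap 0.59 q [-0.35  0.53  1.42 -0.    1.19 -1.56]
shift cm [-0.07 -0.19  0.19] rot [ 0.    -0.276 -0.   ]
```

```bash
python3 -m handwheel '[0,0,0.2,0,-0.28,0,5, 0,0,0.2,0,-0.28,0,5, 0,0,0.2,0,-0.28,0,5, 0,0,0.2,0,-0.28,0,5]'
python3 - <<'E'
from h import *
where()
d=manip.snapshot("wrist"); cv2.imwrite("pics/w1.png",d["frame"][:,:,::-1])
E
```

```text
t: 2.3
tcp_pos: [0.6193, -0.108, 0.2482]
tool_rot: [-0.706, 0.033, -0.033, 0.706]
force: [0.3, -1.2, 0.5]
finger_gap: 0.586
t 2.3 station xy mm [  75.5 -135.7] z 248.2 zang 1.5677 tooly [-0.  0. -1.] F [ 0.3 -1.2  0.5] gap 0.586 q [-0.35  0.53  1.42  0.    1.19 -1.83]
```

View pics/w1.png

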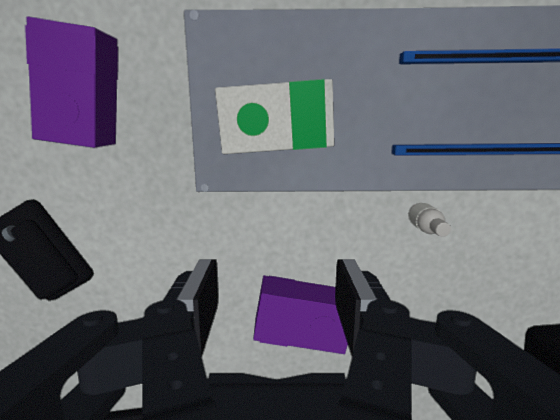

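```bash
cat >> h.py <<'E'
def carton(d,box,v=165,show=True):
    hsv=cv2.cvtColor(d["frame"],cv2.COLOR_RGB2HSV);H,S,V=[hsv[...,i].astype(int) for i in range(3)]
    roi=np.zeros(H.shape,bool); x0,x1,y0,y1=box; roi[y0:y1,x0:x1]=1
    m=roi&(((H>45)&(H<85)&(S>90))|((V>v)&(S<60)))
    r,P=rect(d,m,.053)
    (cx,cy),(w,h),a=r; 
    if w<h: a-=90
    # long axis angle
    a=np.deg2rad(a)-np.pi/2-SY; a=(a+np.pi/2)%np.pi-np.pi/2
    print("carton st mm",(w2st(np.array([cx,cy])/1000)*1000).round(1),"size",np.round((w,h),1),"rel yaw",round(a,3)); return m
def comp(m,mn=30):
    n,l,s,c=cv2.connectedComponentsWithStats(m.astype(np.uint8)); return [(l==i,c[i]) for i in range(1,n) if s[i,4]>=mn]
E
python3 - <<'E'
from h import *
d=manip.snapshot("wrist")
hsv=cv2.cvtColor(d["frame"],cv2.COLOR_RGB2HSV);H,S,V=[hsv[...,i].astype(int) for i in range(3)]
print(hsv[100,230],hsv[60,250],hsv[120,328],hsv[57,480],hsv[52,480])
roi=np.zeros(H.shape,bool); roi[35:175,370:560]=1
for m,c in comp(roi&(H>100)&(H<125)&(S>120),100):
    r,P=rect(d,m,.022); ys,xs=np.nonzero(m); print("rail",m.sum(),xs.min(),xs.max(),r)
    for col in (430,480,530):
        rows=np.nonzero(m[:,col])[0]; print(col,rows.min(),rows.max(),(w2st(cast(d,[[col,rows.min()-.5],[col,rows.max()+.5]],.022))*1000).round(1).tolist())
m=carton(d,(205,345,65,165)); 
roi=np.zeros(H.shape,bool); roi[0:200,175:560]=1
# deck edges
for row in (30,170): 
    pass
dm=(roi&(S>15)&(H>100)&(H<130)&(V<175)).astype(np.uint8); dm=cv2.morphologyEx(dm,cv2.MORPH_OPEN,np.ones((3,3)))
print("far edge",[(c,(w2st(cast(d,[c,np.nonzero(dm[:,c])[0].max()+.5],.008))*1000).round(1).tolist()) for c in (230,300,350,400)])
print("near edge",[(c,(w2st(cast(d,[c,np.nonzero(dm[:,c])[0].min()-.5],.008))*1000).round(1).tolist()) for c in (230,300,350,400)])
print("rear edge",[(r,(w2st(cast(d,[np.nonzero(dm[r])[0].min()-.5,r],.008))*1000).round(1).tolist()) for r in (30,70,120,170)])
P=cast(d,[[275,118]],.053);print("depth",d["depth"][118,275], proj(d,P))
M=R.from_rotvec(np.ravel(d["rvec"])).as_matrix()
print("plane depth",(M@P[0]+np.ravel(d["tvec"]))[2])
cv2.imwrite("pics/m1.png",m.astype(np.uint8)*255)
E
```

```text
[ 30   7 175] [109  29 123] [ 30   6 172] [110 169  89] [108 189 105]
rail 1537 399 559 ((518.5941162109375, 85.68788146972656), (142.91653442382812, 10.681419372558594), 84.9897232055664)
430 51 62 [[-47.0, 3.7], [-37.0, 4.9]]
480 50 61 [[-47.3, 48.1], [-37.4, 49.7]]
530 49 61 [[-47.5, 92.2], [-36.7, 94.2]]
rail 1357 392 559 ((601.68603515625, 87.06480407714844), (159.9916534423828, 9.846522331237793), 84.9346694946289)
430 144 154 [[35.1, 13.0], [45.6, 14.2]]
480 144 153 [[35.5, 60.7], [45.0, 62.1]]
530 143 153 [[35.0, 107.8], [45.4, 109.7]]
carton st mm [   9.8 -135.6] size [98.5 56.5] rel yaw 0.065
far edge [(230, [[84.1, -183.3]]), (300, [[83.4, -110.5]]), (350, [[83.6, -58.5]]), (400, [[82.8, -6.8]])]
near edge [(230, [[-84.6, -176.5]]), (300, [[-85.2, -112.8]]), (350, [[-84.9, -67.3]]), (400, [[-85.2, -22.1]])]
rear edge [(30, [[-67.9, -219.2]]), (70, [[-33.6, -219.0]]), (120, [[12.2, -219.4]]), (170, [[61.5, -218.8]])]
depth 0.30880332 [[275. 118.]]
plane depth 0.309444831182035
```

```bash
cat >> h.py <<'E'
SO=st2w(-.0008,0)
def cloud(d):
    h,w=d["depth"].shape; v,u=np.mgrid[0:h,0:w]
    n=cv2.undistortPoints(np.c_[u.ravel(),v.ravel()].astype(float).reshape(-1,1,2),d["camera_matrix"],D(d))[:,0]
    M=R.from_rotvec(np.ravel(d["rvec"])).as_matrix(); z=d["depth"].ravel()[:,None]
    P=(np.c_[n,np.ones(len(n))]*z-np.ravel(d["tvec"]))@M; P[z[:,0]==0]=np.nan
    return P.reshape(h,w,3)
E
python3 - <<'E'
from h import *
d=manip.snapshot("wrist"); s=manip.sense(); P=cloud(d); Rt=R.from_quat(s["tool_rot"]).as_matrix()
Q=(P-s["tcp_pos"])@Rt*1000
m=(Q[...,1]<40)&(Q[...,1]>-60)
for side,sl in (("L",slice(120,270)),("Rr",slice(290,440))):
    q=Q[200:400,sl][m[200:400,sl]]; print(side,len(q),"max ytool",np.percentile(q[:,1],[50,90,99,100]).round(1))
    t=q[q[:,1]>np.percentile(q[:,1],99)-15]; print(" near tip x",np.percentile(t[:,0],[1,50,99]).round(1),"z",np.percentile(t[:,2],[1,50,99]).round(1))
print(s["finger_gap"])
E
```

```text
L 7842 max ytool [-37.2  -3.2  10.4  14.8]
 near tip x [-11.3  -6.8  10.6] z [-37.5 -24.4 -24. ]
Rr 8297 max ytool [-37.9  -4.   10.1  15. ]
 near tip x [-11.3  -6.8  10.7] z [25.5 25.9 39. ]
0.5840718099928823
```

```bash
python3 -c "
from h import *
where(); goto(.070,-.135,.042,np.pi/2)"
```

```text
t 2.45 station xy mm [  76.3 -135.8] z 248.3 zang 1.5662 tooly [-0.  0. -1.] F [-1.4  0.  -0.2] gap 0.584 q [-0.35  0.53  1.42  0.    1.19 -1.83]
shift cm [-0.63 20.63  0.08] rot [-0.    -0.005 -0.   ]
```

```bash
python3 -m handwheel '[-0.6,3,0.1,0,-0.005,0,5, -0.6,6,0.1,0,-0.005,0,5, -0.6,9,0.1,0,-0.005,0,5, -0.6,12,0.1,0,-0.005,0,5, -0.6,15,0.1,0,-0.005,0,5, -0.6,17.5,0.1,0,-0.005,0,5, -0.6,19.3,0.1,0,-0.005,0,5, -0.6,20.6,0.1,0,-0.005,0,5, -0.6,20.6,0.1,0,-0.005,0,5, -0.6,20.6,0.1,0,-0.005,0,5]'
python3 - <<'E'
from h import *
where(); goto(.039,-.135,.042,np.pi/2)
d=manip.snapshot("wrist"); cv2.imwrite("pics/w2.png",d["frame"][:,:,::-1])
E
```

```text
t: 3.28
tcp_pos: [0.6135, -0.1066, 0.0421]
tool_rot: [-0.706, 0.032, -0.031, 0.706]
force: [0.2, 0.3, 0.5]
finger_gap: 0.582
t 3.28 station xy mm [  70.4 -134.8] z 42.1 zang 1.5719 tooly [-0.001  0.    -1.   ] F [0.2 0.3 0.5] gap 0.582 q [-0.35  0.8   1.57  0.    0.77 -1.83]
shift cm [-3.14  0.01 -0.01] rot [-0.     0.001 -0.001]
```

View pics/w2.png

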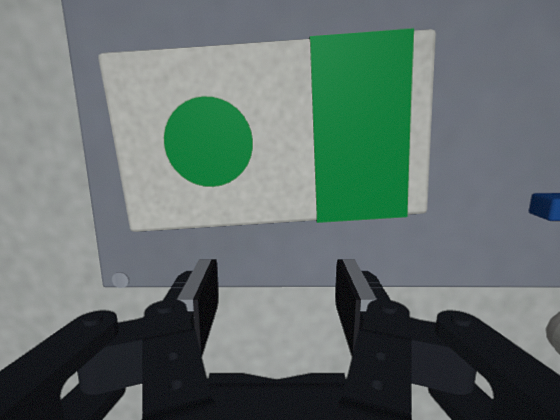

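The wrist view shows the carton's top from (100,55) to (435,215), with both fingertips, at (205,265) and (350,265), clear of its far side. I'm starting a gentle side push towards the centre line.

```bash
python3 -m handwheel '[-0.3,0,0,0,0,0,5, -0.6,0,0,0,0,0,5, -0.9,0,0,0,0,0,5, -1.2,0,0,0,0,0,5, -1.45,0,0,0,0,0,5, -1.7,0,0,0,0,0,5, -1.95,0,0,0,0,0,5, -2.2,0,0,0,0,0,5, -2.4,0,0,0,0,0,5, -2.6,0,0,0,0,0,5]'
python3 - <<'E'
from h import *
where(); goto(.039,-.135,.042,np.pi/2)
d=manip.snapshot("wrist"); cv2.imwrite("pics/w3.png",d["frame"][:,:,::-1])
E
```

```text
t: 4.17
tcp_pos: [0.5879, -0.1046, 0.0425]
tool_rot: [0.707, -0.031, 0.032, -0.706]
force: [1.7, -0.3, 0.2]
finger_gap: 0.584
t 4.17 station xy mm [  44.8 -135. ] z 42.5 zang 1.5723 tooly [ 0.001 -0.001 -1.   ] F [ 1.7 -0.3  0.2] gap 0.584 q [-0.36  0.78  1.64 -0.    0.72 -1.84]
shift cm [-0.58  0.05  0.01] rot [0.    0.002 0.001]
```

View pics/w3.png

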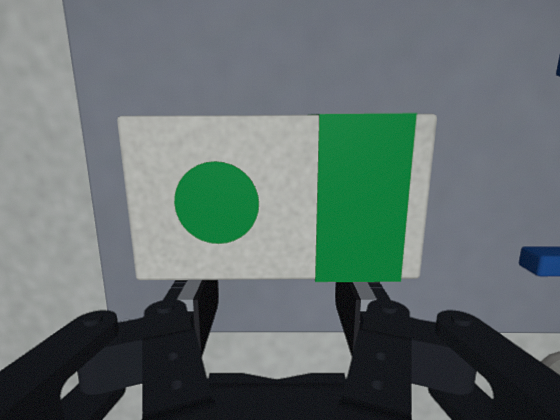

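The carton is now square to the deck: its edges at rows 116 and 279 run level, parallel to the deck edge at row 332. About 6 mm remain.

```bash
python3 -m handwheel '[-0.15,0,0,0,0,0,5, -0.3,0,0,0,0,0,5, -0.45,0,0,0,0,0,5, -0.58,0,0,0,0,0,5, -0.58,0,0,0,0,0,5]'
python3 - <<'E'
from h import *
where(); d=manip.snapshot("wrist"); cv2.imwrite("pics/w4.png",d["frame"][:,:,::-1])
carton(d,(90,460,80,290))
E
```

```text
t: 4.63
tcp_pos: [0.5815, -0.1037, 0.0423]
tool_rot: [-0.706, 0.032, -0.031, 0.706]
force: [0.7, -0.6, 1.5]
finger_gap: 0.588
t 4.63 station xy mm [  38.3 -134.8] z 42.3 zang 1.5722 tooly [-0.  0. -1.] F [ 0.7 -0.6  1.5] gap 0.588 q [-0.37  0.78  1.66  0.    0.71 -1.85]
carton st mm [  -0.3 -133.9] size [97.9 56.6] rel yaw 0.001
```

```bash
python3 -m handwheel '[1,0,0,0,0,0,5, 2.5,0,0,0,0,0,4, 3,-3,0,0,0,0,2, 3,-6,0,0,0,0,2, 1,-10,-2,0,0.12,0,2, -1,-10,-4,0,0.24,0,2, -3,-10,-6,0,0.36,0,2, -3.8,-10,-8,0,0.48,0,2, -3.8,-10,-8,0,0.6,0,2, -3.8,-10,-8,0,0.72,0,2]'
python3 -m handwheel '[0,0,0,0,0.12,0,2, 0,0,0,0,0.24,0,2, 0,0,0,0,0.36,0,2, 0,0,0,0,0.48,0,2, 0,0,0,0,0.6,0,2, 0,0,0,0,0.72,0,2, 0,0,0,0,0.85,0,2, 0,0,0,0,0.85,0,2, 0,0,0,0,0.85,0,2]'
python3 - <<'E'
from h import *
where(); goto(0,-.215,.046,0)
d=manip.snapshot("wrist"); cv2.imwrite("pics/w5.png",d["frame"][:,:,::-1])
carton(d,(100,460,0,330))
E
```

```text
t: 5.52
tcp_pos: [0.5353, -0.181, 0.1422]
tool_rot: [-0.649, 0.282, -0.28, 0.649]
force: [-0.4, 0.3, 0.7]
finger_gap: 0.237
t: 6.27
tcp_pos: [0.5362, -0.1798, 0.142]
tool_rot: [-0.478, 0.521, -0.52, 0.478]
force: [-0.4, -0.5, -0.8]
finger_gap: 0.234
t 6.27 station xy mm [ 1.000e-01 -2.146e+02] z 142.0 zang 0.0051 tooly [-0.001  0.001 -1.   ] F [-0.4 -0.5 -0.8] gap 0.234 q [-0.52  0.59  1.68 -0.    0.87 -0.44]
shift cm [0.04 9.6  0.01] rot [ 0.001  0.005 -0.001]
carton st mm [  -0.6 -136.7] size [91.3 56.5] rel yaw 0.005
```

View pics/w5.png

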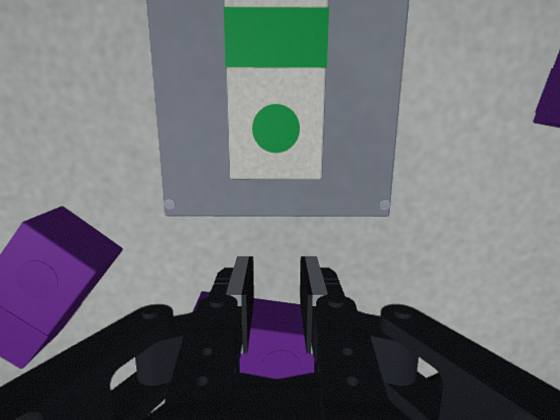

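```bash
python3 - <<'E'
from h import *
d=manip.snapshot("wrist"); P=cloud(d)
print((w2st(cast(d,[[205,292],[275,302],[310,304]],.045))*1000).round(), P[330,278],w2st(P[330,278]), (w2st(cast(d,[[230,179],[321,179]],.053))*1000).round(1))
E
```

```text
[[ -48. -263.]
 [  -0. -271.]
 [  24. -272.]] [ 0.53088378 -0.25894043  0.04271422] [ 0.00186551 -0.29393939] [[ -27.9 -183.8]
 [  27.1 -183.5]]
```

```bash
python3 -m handwheel '[-0.4,2,0,0,0,0,2, -0.4,4,0,0,0.005,0,2, -0.4,6,0,0,0.005,0,2, -0.4,7.5,0,0,0.005,0,2, -0.4,8.8,0,0,0.005,0,2, -0.4,9.6,0,0,0.005,0,2, -0.4,9.6,0,0,0.005,0,2]'
python3 - <<'E'
from h import *
where(); goto(0,-.196,.046,0)
d=manip.snapshot("wrist"); cv2.imwrite("pics/w6.png",d["frame"][:,:,::-1])
E
```

```text
t: 6.95
tcp_pos: [0.5361, -0.1756, 0.0446]
tool_rot: [-0.477, 0.524, -0.521, 0.476]
force: [-0.4, 0.5, 0.6]
finger_gap: 0.238
t 6.95 station xy mm [  -0.5 -210.4] z 44.6 zang -0.0018 tooly [-0.003  0.002 -1.   ] F [-0.4  0.5  0.6] gap 0.238 q [-0.51  0.75  1.72 -0.    0.67 -0.42]
shift cm [-1.44 -0.14  0.04] rot [ 0.003 -0.002 -0.002]
```

View pics/w6.png

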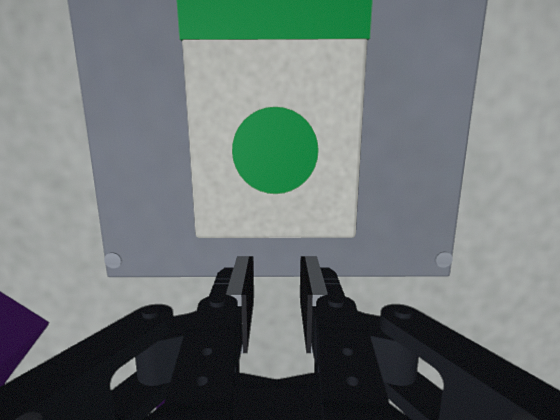

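```bash
python3 -m handwheel '[-0.6,0,0,0,0,0,2, -1.1,0,0,0,0,0,2, -1.4,0,0,0,0,0,2, -1.7,0,0,0,0,0,2, -2.1,0,0,0,0,0,2, -2.6,0,0,0,0,0,2, -3.1,0,0,0,0,0,2, -3.6,0,0,0,0,0,2, -4.1,0,0,0,0,0,2, -4.6,0,0,0,0,0,2]'
python3 -m handwheel '[-0.4,0,0,0,0,0,2, -0.8,0,0,0,0,0,2, -1.2,0,0,0,0,0,2, -1.6,0,0,0,0,0,2, -1.9,0,0,0,0,0,2, -1.9,0,0,0,0,0,2]'
python3 - <<'E'
from h import *
where()
d=manip.snapshot("wrist"); cv2.imwrite("pics/w7.png",d["frame"][:,:,::-1])
for row in (60,120,180,220):
    g=d["frame"][row].astype(int); m=np.nonzero((g[:,0]>150)|((g[:,1]-g[:,0]>50)))[0]; m=m[(m>130)&(m<420)]
    print(row,m.min(),m.max(),(w2st(cast(d,[[m.min()-.5,row],[m.max()+.5,row]],.053))*1000).round(1).tolist())
d=manip.snapshot("top"); carton(d,(265,325,182,222))
E
```

```text
t: 7.83
tcp_pos: [0.5415, -0.1298, 0.0463]
tool_rot: [0.476, -0.523, 0.523, -0.476]
force: [0.0, -1.8, 1.4]
finger_gap: 0.233
t: 8.33
tcp_pos: [0.543, -0.1105, 0.0462]
tool_rot: [-0.476, 0.523, -0.522, 0.476]
force: [0.2, 0.0, 0.2]
finger_gap: 0.233
t 8.33 station xy mm [   0.5 -145. ] z 46.2 zang -0.0025 tooly [-0.001  0.001 -1.   ] F [0.2 0.  0.2] gap 0.233 q [-0.4   0.74  1.75  0.    0.65 -0.31]
60 179 363 [[-29.0, -61.0], [27.5, -61.1]]
120 186 356 [[-28.2, -78.7], [26.5, -78.8]]
180 190 353 [[-28.2, -98.0], [26.6, -98.1]]
220 192 350 [[-28.5, -111.9], [26.3, -112.0]]Traceback (most recent call last):
  File "<stdin>", line 7, in <module>
  File "h.py", line 40, in carton
    r,P=rect(d,m,.053)
        ~~~~^^^^^^^^^^
  File "h.py", line 17, in rect
    c=max(cv2.findContours(m.astype(np.uint8),cv2.RETR_EXTERNAL,cv2.CHAIN_APPROX_NONE)[0],key=cv2.contourArea)
ValueError: max() iterable argument is empty
```

View pics/w7.png

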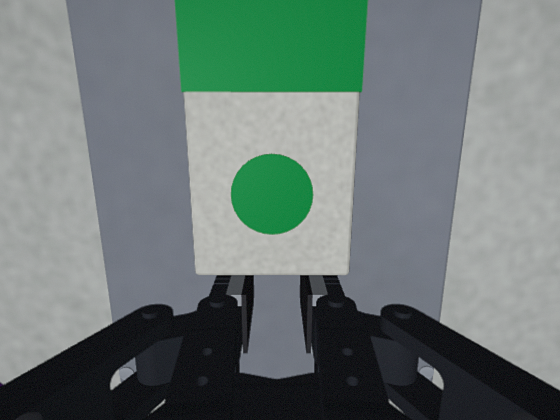

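```bash
python3 -m handwheel '[-0.3,0,0,0,0,0,2, -0.8,0,0,0,0,0,2, -1.3,0,0,0,0,0,2, -1.8,0,0,0,0,0,2, -2.3,0,0,0,0,0,2, -2.8,0,0,0,0,0,2, -3.3,0,0,0,0,0,2, -3.8,0,0,0,0,0,2, -4.2,0,0,0,0,0,2, -4.6,0,0,0,0,0,2]'
cat > chk.py <<'E'
from h import *
import sys
n=sys.argv[1]
where()
d=manip.snapshot("wrist"); cv2.imwrite(f"pics/w{n}.png",d["frame"][:,:,::-1])
s=manip.snapshot("scene"); crop(s,190,390,180,310,4,f"pics/s{n}.png")
for row in (60,120,180,220):
    g=d["frame"][row].astype(int); m=np.nonzero((g[:,0]>150)|((g[:,1]-g[:,0]>50)))[0]; m=m[(m>150)&(m<400)]
    print(row,m.min(),m.max(),(w2st(cast(d,[[m.min()-.5,row],[m.max()+.5,row]],.053))*1000).round(1).tolist())
hsv=cv2.cvtColor(d["frame"],cv2.COLOR_RGB2HSV);H,S,V=[hsv[...,i].astype(int) for i in range(3)]
b=(H>100)&(H<125)&(S>110)
for row in (20,60,120,180,240):
    for a,e in ((40,200),(340,520)):
        c=np.nonzero(b[row,a:e])[0]+a
        if len(c)>4: print("rail",row,c.min(),c.max(),(w2st(cast(d,[[c.min()-.5,row],[c.max()+.5,row]],.022))*1000).round(1).tolist())
E
python3 chk.py 8
```

```text
t: 9.27
tcp_pos: [0.5475, -0.0651, 0.0463]
tool_rot: [0.476, -0.523, 0.523, -0.476]
force: [-0.2, 0.3, 0.6]
finger_gap: 0.233
t 9.27 station xy mm [  1.  -99.4] z 46.3 zang -0.0025 tooly [ 0. -0. -1.] F [-0.2  0.3  0.6] gap 0.233 q [-0.32  0.74  1.76 -0.    0.64 -0.23]
60 178 363 [[-28.9, -15.3], [28.0, -15.4]]
120 185 355 [[-28.1, -33.0], [26.6, -33.1]]
180 189 352 [[-28.1, -52.4], [26.7, -52.5]]
220 192 349 [[-28.0, -66.3], [26.4, -66.4]]
rail 20 149 174 [[-46.5, 2.8], [-36.8, 2.9]]
rail 20 367 395 [[35.2, 2.7], [46.1, 2.6]]
rail 60 153 176 [[-46.4, -11.0], [-37.2, -11.0]]
rail 60 364 392 [[35.0, -11.1], [46.2, -11.2]]
```

```bash
python3 -c "
import cv2,numpy as np
a=cv2.imread('pics/w8.png');b=cv2.imread('pics/s8.png');b=cv2.resize(b,(646,420));c=np.hstack([a,b]);cv2.imwrite('pics/c8.png',cv2.resize(c,None,fx=.66,fy=.66,interpolation=cv2.INTER_AREA))"
```

```text
(no output)
```

View pics/c8.png

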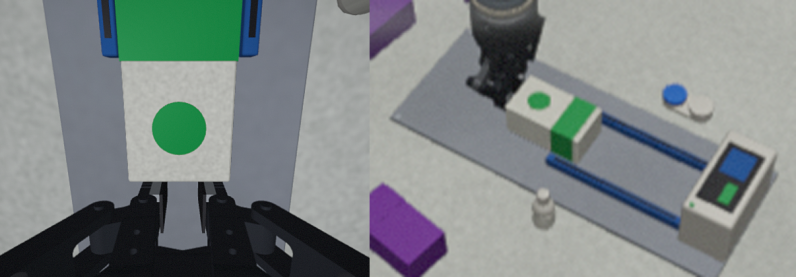

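```bash
python3 -m handwheel '[-0.3,0,0,0,0,0,2, -0.8,0,0,0,0,0,2, -1.3,0,0,0,0,0,2, -1.8,0,0,0,0,0,2, -2.3,0,0,0,0,0,2, -2.8,0,0,0,0,0,2, -3.3,0,0,0,0,0,2, -3.8,0,0,0,0,0,2, -4.3,0,0,0,0,0,2, -4.7,0,0,0,0,0,2]'
python3 chk.py 9
python3 -m handwheel '[-0.3,0,0,0,0,0,2, -0.8,0,0,0,0,0,2, -1.3,0,0,0,0,0,2, -1.8,0,0,0,0,0,2, -2.3,0,0,0,0,0,2, -2.8,0,0,0,0,0,2, -3.3,0,0,0,0,0,2, -3.8,0,0,0,0,0,2, -4.2,0,0,0,0,0,2, -4.6,0,0,0,0,0,2]'
python3 chk.py 10
```

```text
t: 10.2
tcp_pos: [0.5519, -0.0182, 0.0464]
tool_rot: [-0.476, 0.523, -0.523, 0.476]
force: [0.0, -1.4, 0.4]
finger_gap: 0.237
t 10.2 station xy mm [  1.1 -52.2] z 46.4 zang -0.0025 tooly [-0.  0. -1.] F [ 0.  -1.4  0.4] gap 0.237 q [-0.24  0.74  1.76  0.    0.64 -0.14]
60 177 363 [[-29.1, 31.8], [28.1, 31.7]]
120 185 355 [[-28.0, 14.1], [26.7, 14.0]]
180 172 352 [[-33.7, -5.3], [26.8, -5.4]]
220 192 350 [[-27.9, -19.2], [26.9, -19.3]]
rail 20 148 173 [[-46.8, 49.9], [-37.1, 49.9]]
rail 20 366 394 [[35.0, 49.8], [45.8, 49.7]]
rail 60 152 176 [[-46.7, 36.1], [-37.1, 36.1]]
rail 60 364 391 [[35.1, 36.0], [45.9, 35.9]]
rail 120 158 183 [[-46.5, 13.8], [-36.0, 13.8]]
rail 120 358 386 [[34.2, 13.7], [45.8, 13.6]]
rail 180 163 187 [[-46.6, -10.6], [-36.1, -10.6]]
rail 180 354 382 [[33.9, -10.8], [46.1, -10.8]]
t: 11.13
tcp_pos: [0.5561, 0.0276, 0.0463]
tool_rot: [-0.476, 0.523, -0.523, 0.476]
force: [-0.8, 0.0, -0.0]
finger_gap: 0.233
t 11.13 station xy mm [ 1.2 -6.3] z 46.3 zang -0.0025 tooly [-0.  0. -1.] F [-0.8  0.  -0. ] gap 0.233 q [-0.15  0.74  1.74  0.    0.65 -0.06]
60 177 363 [[-29.0, 77.7], [28.2, 77.6]]
120 174 356 [[-31.4, 60.0], [27.1, 59.9]]
180 164 366 [[-36.2, 40.7], [31.6, 40.5]]
220 183 361 [[-30.9, 26.8], [30.7, 26.6]]
rail 20 148 173 [[-46.7, 95.8], [-37.0, 95.9]]
rail 20 366 394 [[35.0, 95.7], [45.9, 95.6]]
rail 60 151 176 [[-47.0, 82.0], [-37.0, 82.1]]
rail 60 364 391 [[35.2, 81.9], [46.0, 81.8]]
rail 120 157 183 [[-46.8, 59.7], [-35.9, 59.7]]
rail 120 358 386 [[34.2, 59.6], [45.9, 59.5]]
rail 180 163 187 [[-46.5, 35.3], [-36.0, 35.3]]
rail 180 354 382 [[34.0, 35.1], [46.2, 35.1]]
rail 240 168 191 [[-46.6, 8.6], [-36.1, 8.6]]
rail 240 351 377 [[34.1, 8.4], [46.0, 8.4]]
```

```bash
python3 -m handwheel '[-0.3,0,0,0,0,0,2, -0.8,0,0,0,0,0,2, -1.3,0,0,0,0,0,2, -1.8,0,0,0,0,0,2, -2.3,0,0,0,0,0,2, -2.8,0,0,0,0,0,2, -3.3,0,0,0,0,0,2, -3.8,0,0,0,0,0,2, -4.2,0,0,0,0,0,2, -4.6,0,0,0,0,0,2]'
python3 chk.py 11 
python3 -m handwheel '[-0.2,0,0,0,0,0,2, -0.35,0,0,0,0,0,2, -0.5,0,0,0,0,0,2, -0.6,0,0,0,0,0,2]'
```

```text
t: 12.07
tcp_pos: [0.5604, 0.0733, 0.0463]
tool_rot: [0.476, -0.523, 0.523, -0.476]
force: [-0.6, -1.1, -0.1]
finger_gap: 0.232
t 12.07 station xy mm [ 1.3 39.6] z 46.3 zang -0.0026 tooly [-0. -0. -1.] F [-0.6 -1.1 -0.1] gap 0.232 q [-0.07  0.75  1.72 -0.    0.67  0.03]
60 177 362 [[-28.8, 123.7], [28.1, 123.5]]
120 158 369 [[-36.3, 106.0], [31.5, 105.8]]
180 165 364 [[-35.7, 86.6], [31.1, 86.5]]
220 169 376 [[-35.6, 72.7], [36.1, 72.5]]
rail 20 147 173 [[-46.9, 141.8], [-36.8, 141.8]]
rail 20 366 393 [[35.2, 141.7], [45.7, 141.6]]
rail 60 151 176 [[-46.8, 128.0], [-36.8, 128.0]]
rail 60 364 390 [[35.4, 127.9], [45.8, 127.8]]
rail 120 157 182 [[-46.6, 105.7], [-36.2, 105.7]]
rail 120 357 385 [[34.0, 105.5], [45.7, 105.5]]
rail 180 162 187 [[-46.8, 81.3], [-35.9, 81.3]]
rail 180 354 381 [[34.2, 81.1], [46.0, 81.1]]
rail 240 168 191 [[-46.5, 54.6], [-35.9, 54.5]]
rail 240 350 376 [[33.9, 54.3], [45.8, 54.3]]
t: 12.5
tcp_pos: [0.561, 0.0788, 0.0463]
tool_rot: [0.476, -0.523, 0.523, -0.476]
force: [0.0, -1.2, -0.8]
finger_gap: 0.23
```

```bash
python3 -c "
from h import *
where(); s=manip.snapshot('scene'); crop(s,250,400,200,310,5,'pics/s12.png')
P=cloud(s); 
d=manip.snapshot('wrist'); cv2.imwrite('pics/w12.png',d['frame'][:,:,::-1])"
```

```text
t 12.5 station xy mm [ 1.4 45.1] z 46.3 zang -0.003 tooly [-0. -0. -1.] F [ 0.  -1.2 -0.8] gap 0.23 q [-0.06  0.75  1.72 -0.    0.67  0.04]
```

View pics/s12.png

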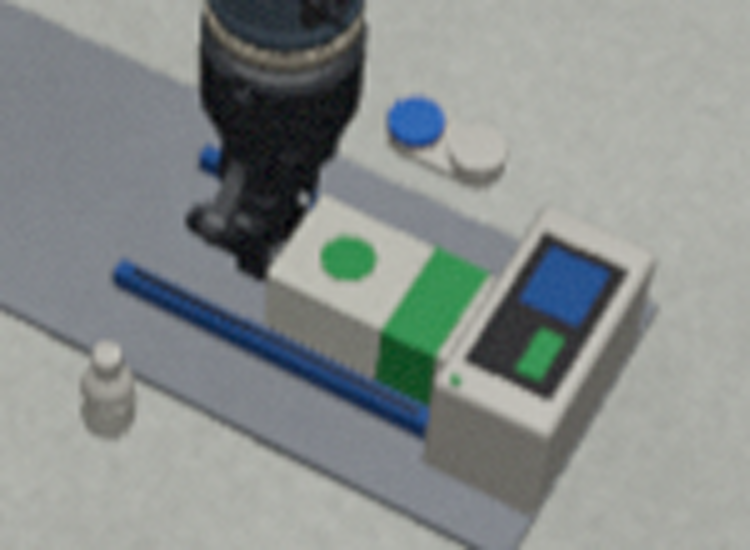

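View pics/w12.png

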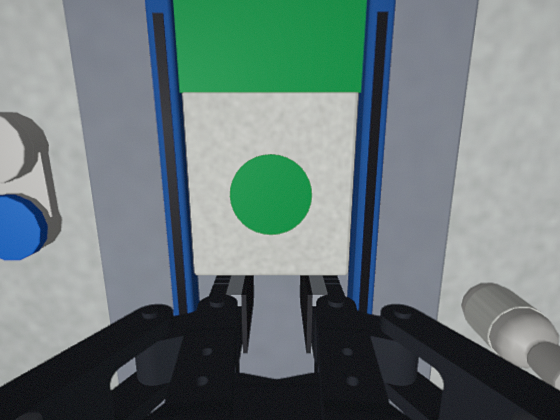

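The scene crop shows the green band's front a few mm short of the reader face at about (435,360). In the wrist view the carton is centred between the rails, with its rear edge at row 274. I'm closing the last few mm in small steps and watching the force.

```bash
python3 -m handwheel '[-0.08,0,0,0,0,0,2, -0.16,0,0,0,0,0,2, -0.24,0,0,0,0,0,2]'
python3 -c "
from h import *
where()"
python3 -m handwheel '[-0.05,0,0,0,0,0,2, -0.1,0,0,0,0,0,2]'
python3 -c "
from h import *
where()"
```

```text
t: 12.85
tcp_pos: [0.5612, 0.0811, 0.0463]
tool_rot: [-0.476, 0.523, -0.523, 0.476]
force: [0.3, 0.3, -0.3]
finger_gap: 0.236
t 12.85 station xy mm [ 1.4 47.5] z 46.3 zang -0.0029 tooly [-0. -0. -1.] F [ 0.3  0.3 -0.3] gap 0.236 q [-0.05  0.75  1.72 -0.    0.67  0.04]
t: 13.02
tcp_pos: [0.5614, 0.082, 0.0463]
tool_rot: [0.476, -0.522, 0.523, -0.476]
force: [0.0, -3.0, -0.3]
finger_gap: 0.234
t 13.02 station xy mm [ 1.5 48.4] z 46.3 zang -0.0024 tooly [ 0. -0. -1.] F [ 0.  -3.  -0.3] gap 0.234 q [-0.05  0.75  1.72 -0.    0.67  0.04]
```

```bash
for i in 1 2; do python3 -m handwheel '[-0.03,0,0,0,0,0,2, -0.05,0,0,0,0,0,2]'|grep -E "tcp_pos|force"; done
```

```text
tcp_pos: [0.5615, 0.082, 0.0463]
force: [-0.6, -4.5, -0.2]
tcp_pos: [0.5616, 0.0821, 0.0464]
force: [-0.6, -6.4, -0.6]
```

The TCP has stopped at y = 0.082 while the force rises to about 6 N, so the carton is pressed against the stop. I'll back straight off along the lane, then lift.

```bash
python3 -m handwheel '[0.1,0,0,0,0,0,2, 0.3,0,0,0,0,0,2, 0.8,0,0,0,0,0,2, 1.5,0,0,0,0,0,2, 2.5,0,0,0,0,0,2, 3.5,0,0,0,0,0,2, 4.0,-2,0,0,0,0,2, 4.0,-5,0,0,0,0,2, 4.0,-8,0,0,0,0,2, 4,-11,0,0,0,0,2]'
python3 -m handwheel '[1,-3,0,0,0,0,2, 0,-6,0,0,0,0,2, -2,-9,0,0,0,0,2, -4,-10,0,0,0,0,2, -4,-10,0,0,0,0,2, -4,-10,0,0,0,0,2]'
python3 - <<'E'
from h import *
where(); d=manip.snapshot("wrist"); cv2.imwrite("pics/w13.png",d["frame"][:,:,::-1])
s=manip.snapshot('scene'); crop(s,250,400,200,310,5,'pics/s13.png')
E
```

```text
t: 14.18
tcp_pos: [0.5571, 0.0422, 0.1571]
tool_rot: [-0.476, 0.523, -0.523, 0.476]
force: [0.2, 0.3, -0.1]
finger_gap: 0.232
t: 14.68
tcp_pos: [0.5613, 0.0829, 0.2569]
tool_rot: [0.476, -0.522, 0.523, -0.477]
force: [0.4, -0.9, -0.4]
finger_gap: 0.235
t 14.68 station xy mm [ 1.4 49.3] z 256.9 zang -0.0017 tooly [ 0.001 -0.    -1.   ] F [ 0.4 -0.9 -0.4] gap 0.235 q [-0.05  0.44  1.57 -0.    1.13  0.04]
```

View pics/w13.png

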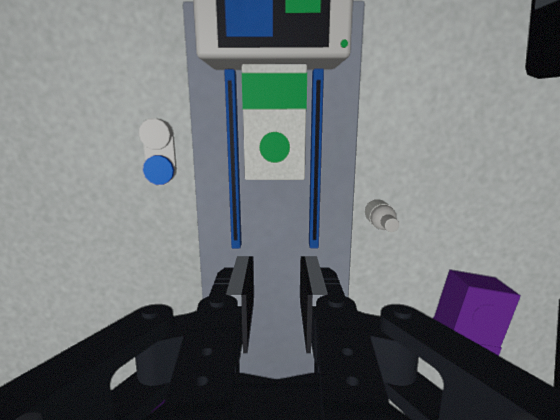

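View pics/s13.png

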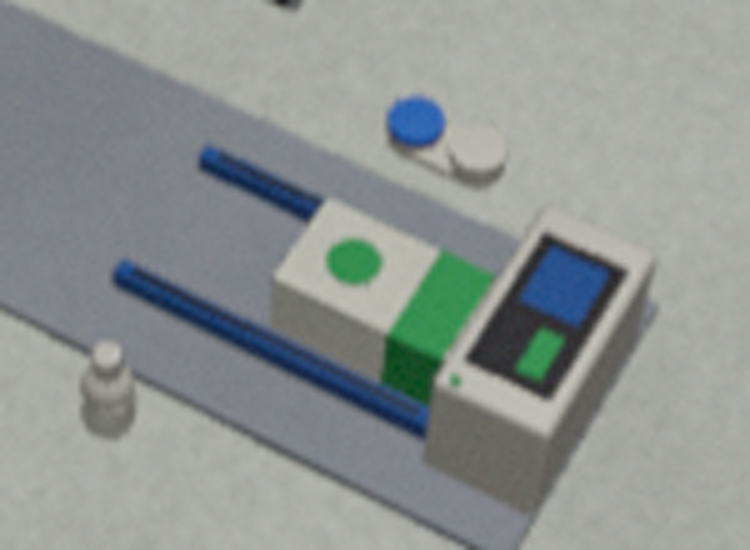

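```bash
python3 - <<'E'
from h import *
d=manip.snapshot("wrist"); f=d["frame"].astype(int); g=f.mean(2)
crop(d,180,370,0,190,4,"pics/w13c.png")
for c in (250,275,300):
    col=g[165:195,c]; k=np.argmin(np.diff(col)); print("rear",c,165+k+.5,(w2st(cast(d,[c,165+k+.5],.053))*1000).round(1))
for r in (120,140,170):
    row=g[r]; m=np.nonzero((f[r,:,0]>140)|(f[r,:,1]-f[r,:,0]>45))[0]; m=m[(m>236)&(m<314)]; print("sides",r,m.min(),m.max(),(w2st(cast(d,[[m.min()-.5,r],[m.max()+.5,r]],.053))*1000).round(1).tolist())
for c in (215,275,335): print(c,[int(v) for v in g[40:76,c]])
P=cloud(d); 
for c in (250,275,300): print([ (r,(w2st(P[r,c])[1]*1000).round(0),(P[r,c,2]*1000).round(0)) for r in range(50,76,3)])
E
```

```text
rear 250 178.5 [[-24.1  60.7]]
rear 275 178.5 [[-1.1 60.6]]
rear 300 178.5 [[22.  60.6]]
sides 120 245 307 [[-27.8, 112.9], [27.9, 112.7]]
sides 140 246 306 [[-27.4, 95.5], [27.3, 95.4]]
sides 170 246 306 [[-28.1, 68.6], [27.9, 68.4]]
215 [173, 174, 171, 173, 172, 173, 174, 173, 174, 174, 174, 173, 165, 157, 146, 136, 117, 91, 79, 79, 77, 78, 78, 76, 75, 77, 73, 85, 110, 121, 120, 120, 121, 121, 121, 121]
275 [32, 34, 35, 35, 26, 57, 167, 173, 171, 170, 170, 167, 160, 153, 144, 131, 108, 86, 74, 78, 78, 76, 94, 150, 174, 176, 175, 175, 177, 176, 176, 145, 84, 75, 76, 78]
335 [164, 163, 164, 164, 163, 165, 163, 164, 165, 165, 165, 160, 153, 146, 139, 120, 98, 77, 79, 79, 78, 77, 78, 75, 78, 76, 76, 92, 117, 123, 122, 123, 123, 123, 121, 122]
[(50, np.float64(164.0), np.float64(83.0)), (53, np.float64(163.0), np.float64(82.0)), (56, np.float64(161.0), np.float64(80.0)), (59, np.float64(160.0), np.float64(67.0)), (62, np.float64(160.0), np.float64(52.0)), (65, np.float64(158.0), np.float64(53.0)), (68, np.float64(155.0), np.float64(54.0)), (71, np.float64(153.0), np.float64(53.0)), (74, np.float64(151.0), np.float64(53.0))]
[(50, np.float64(165.0), np.float64(83.0)), (53, np.float64(163.0), np.float64(81.0)), (56, np.float64(161.0), np.float64(80.0)), (59, np.float64(161.0), np.float64(67.0)), (62, np.float64(160.0), np.float64(53.0)), (65, np.float64(158.0), np.float64(53.0)), (68, np.float64(156.0), np.float64(52.0)), (71, np.float64(153.0), np.float64(54.0)), (74, np.float64(151.0), np.float64(53.0))]
[(50, np.float64(165.0), np.float64(82.0)), (53, np.float64(163.0), np.float64(82.0)), (56, np.float64(161.0), np.float64(80.0)), (59, np.float64(161.0), np.float64(66.0)), (62, np.float64(160.0), np.float64(53.0)), (65, np.float64(158.0), np.float64(52.0)), (68, np.float64(155.0), np.float64(53.0)), (71, np.float64(153.0), np.float64(54.0)), (74, np.float64(151.0), np.float64(53.0))]
```

View pics/w13c.png

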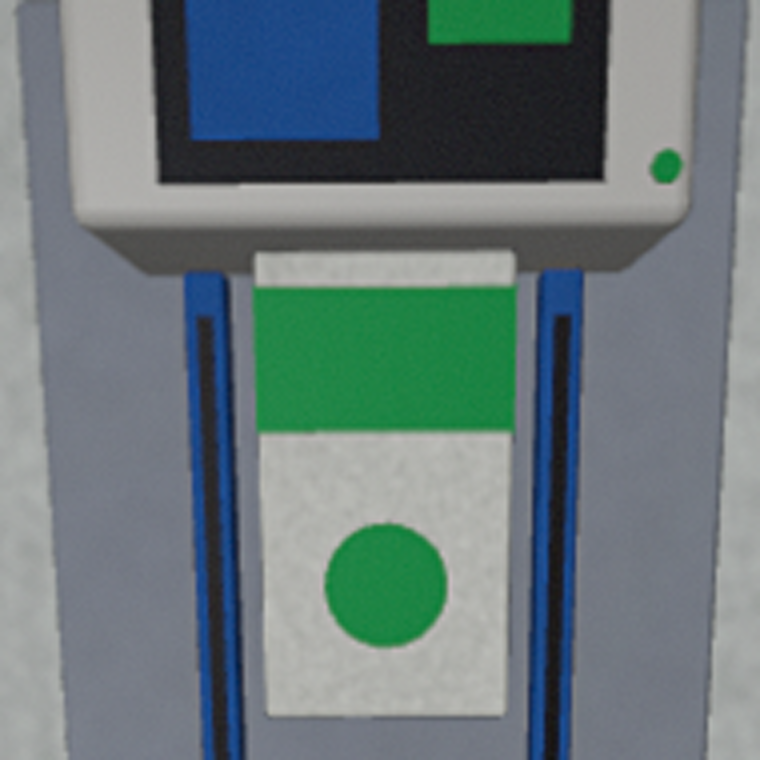

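The crop shows the carton's front edge (row about 62) meeting the foot of the reader's face. It is square and centred, with clear deck on both sides between it and the rails. Its rear edge is at station y = 60.6 mm, and the reader face is at 160–161 mm. I'm handing in.

```bash
python3 -c "
from h import *
d=manip.snapshot('top'); cv2.imwrite('pics/top_end.png',d['frame'][:,:,::-1])
a=cv2.imread('pics/top0.png').astype(int); b=d['frame'][:,:,::-1].astype(int)
for n,(x,y) in dict(drops=(261,171),case=(235,237),stock=(162,219),sol=(149,170),mouse=(377,172),pen=(153,285),cup=(422,222),p1=(298,145),p2=(355,215),p3=(337,261)).items(): print(n,np.abs(a-b)[y-10:y+10,x-10:x+10].mean().round(1))
where(); print(manip.sign_off())"
```

```text
drops 19.2
case 78.1
stock 5.4
sol 4.5
mouse 2.2
pen 75.9
cup 4.9
p1 3.3
p2 3.6
p3 3.8
t 14.88 station xy mm [ 0.6 48.4] z 254.8 zang -0.004 tooly [-0.003 -0.    -1.   ] F [ 0.  -0.1 -0.4] gap 0.235 q [-0.05  0.44  1.57 -0.    1.13  0.04]
the job is handed in; nothing more can be done
None
```

The green-banded carton is in the lane with its front end flush against the reader head, and I handed the job in at about 15 s. I first squared and centred it from its far side with two open fingertips. Then I pushed it from behind until the arm stopped and the force rose to about 6 N, backed straight off and lifted clear.

**Last checks:**
- **Position:** the carton's rear edge is at station y = 60.6 mm (60 is nominal). Its front is at 160 mm against a reader face measured at 160–161 mm.
- **Alignment:** it is square, and centred to within about 1 mm, with roughly 7–9 mm of clear deck to each rail.
- **Rails:** I saw no sign of rail contact, and the fingertips were kept above rail height.
- **Robot:** the gripper was about 0.25 m up, and the force reading was zero within noise.

**What disagreed or wasn't confirmed:**
- **Bystanders:** in the final before/after top-camera comparison, the stock carton, solution bottle, mouse, cup and purple boxes were unchanged. The lens case, pen and, to a lesser degree, the drops showed large differences. The arm was probably covering them, but I did not view that picture to confirm it.
- **Drops and lens case:** the scene crops from before and after the final retreat show both in the same place.
- **Pen:** I did not recheck it by any other view. The arm never worked near it.

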